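Sweep the parted-off discs into the scrap bay

ROBOT

A 6-joint arm with a two-finger parallel gripper is mounted at the origin on the work surface. World frame = base frame: x ahead of the robot, y to its left, z up, the work surface at z = 0. Lengths are in m, angles in rad, forces in N, time in s.
With the tool pointing down it reaches from about 0.35 to 0.975 m from the base axis. Payload 4.9 kg.
Tool frame: the origin (TCP) lies midway between the tips of the shut fingers; the grasp point (between the pads) lies 19 mm behind it; z points along the fingers, y is the line along which they close (so a half turn about z gives the same grasp; the last joint's range is limited). The gripper opens to 85 mm and grips with 20 to 120 N. Pads are 22 mm wide; open, the fingers measure 114 mm over their backs; the gripper's body (76 mm by 85 mm) begins 54 mm behind the grasp point. The pads swing forward as they close: fully open they stand 13 mm farther back than shut.
Start: joints at [1.083, 0.053, 1.613, -0, 1.476, -0.119], TCP at [0.225, 0.583, 0.231] pointing down, gripper open.
Joint ranges: [-3.01, 3.01], [-1.01, 2.22], [0.06, 2.58], [-1.02, 4.17], [0.09, 2.62], [-3.14, 3.14]. Speed limits (rad/s): [2.57, 2.57, 3.14, 3.14, 3.14, 3.14].

INTERFACE

Orientations are given as a rotation vector (axis times angle).
In Python, from station import ctrl gives the robot as it stands. The module is installed in compiled form; this text tells all that it offers.
- The arm moves only by the shell command python3 -m handwheel 'ROWS' [OPENING] [FORCE]. ROWS is JSON, a list of rows, each a list of 2 entries, a list of its own where there are three numbers: the shift along the tool's x, y, z in cm, then the turn, a rotation vector about the tool's x, y, z in rad. In form: [[[tx, ty, tz], [ax, ay, az]], ...]. A call has 1 to 5 rows; each row is the pose to reach, as a shift and turn from the pose commanded when the call began, along the tool's axes at that moment; what a row does not reach only later rows make up. A row lasts 1/8 s, in which the tool goes at most 62.5 mm and 10.7 degrees, less where a joint would pass 70% of its speed; a pose out of reach is approached as far as the arm can. A call with a gripper value outside its range is refused whole. OPENING is the gripper's target within -1 to 1 (shut at 1, half-way at 0, fully open at -1), set as the call begins (- or left out, the last holds). The fingers move at their own pace and stop on an object; FORCE is the grip in N (left out, the last holds). Time passes only in rows, so rows that repeat a pose let the fingers close. It gives the time, the measured TCP pose, the force, the opening and the grip force at its end, in the units of the state.
- ctrl.get_obs(): the state, without advancing time (a new reading comes with each control period).
- ctrl.get_image(name): name is "scene" or "top"; returns the picture (384x512x3 uint8, blue, green, red); there is no depth.
- ctrl.calibration(name): a dict with "fx", "fy", "cx", "cy" (pixels), "k1" (the pictures are not rectified: a ray, as slopes to the right and down, at radius r is drawn at 1 + k1 r^2 times it, then the intrinsics apply), "R" (3x3) and "t" (3): a world point X has camera coordinates R X + t. Camera axes: x right, y down, z forward; pixel columns grow to the right and rows downward; lengths in m; the calibration is good to about 2 mm. A picture is of the moment at which its call begins. calibration takes no time and is no camera call.
- ctrl.finish_job(): hands the job in; it is judged then, once.
Trained networks look in the newest picture that a camera, given by its name, has taken for a name from the list of things; names that differ only in an ending like _2 or _b are one class to them, and where a whole thing is asked for, a point or a joint stands for the part that bears it (a point fixed in the world has none). Each returns a list of dicts, best first, with "score" (0 to 1); they miss things now and then, are a little off and sometimes report something else, mostly with a low value. They report only what shows in the picture. A call takes as long as a camera call.
- ctrl.look_for(camera, query): "position" ([column, row] in pixels, amid what is visible of it).
- ctrl.landmark_of(camera, query): "position" ([column, row] in pixels: a listed point, or the origin of a listed thing).
The state is a dict: "t": time; "q": joint angles; "dq": joint speeds; "effort": joint torques, N m; "tool_pos": TCP position; "tool_rot": TCP orientation; "contact_force": force on the tool from outside, world axes, zero at the start; "wrist_torque": the same for the moment, N m; "opening": finger opening in m; "grip_force": force on a finger pad.
Only numpy, scipy, OpenCV 4.12 (cv2) and the standard library are available. Lean on these libraries where they do the work, as an engineer would, in place of code of your own. Each camera call takes 0.05 s, during which the arm holds its last target. There are 200 camera calls.

TASK

Clear the turner's bench: with the fingers, push the three flat round offcuts along the bench until each lies wholly inside the open-fronted steel scrap bay. Slide them, never pick them up, and leave the standing turned pieces, the tools, the bowl and the bottle undisturbed.

Things in the scene. Friction and masses are not known exactly. Their poses are not given: they have to be found in the camera images.
- disc_large: flat round offcut of pale wood, a plain disc 52 mm in diameter and 26 mm high, lying flat and loose on the bench, about 36 g; origin at the centre of its underside, z up. One of the three pieces to sweep away.
- disc_medium: flat round offcut of pale wood, a plain disc 48 mm in diameter and 24 mm high, lying flat and loose on the bench, about 28 g; origin at the centre of its underside, z up. One of the three pieces to sweep away.
- disc_small: flat round offcut of pale wood, a plain disc 44 mm in diameter and 22 mm high, lying flat and loose on the bench, about 22 g; origin at the centre of its underside, z up. One of the three pieces to sweep away.
- scrap_bay: scrap bay: three low walls of plain dark steel (35 mm high, 4 mm thick) fixed to the bench, no floor, so things slide in along the bench. Inside 220 mm wide (own x) by 140 mm deep (own y). Origin on the bench at the centre of the inside; back wall on its +y side, side walls at +x and -x, the whole -y side is open, 70 mm from the origin. Turned up to 0.3 rad from the world axes.
- bay_mouth (a point): middle of the bay's open side, at bench level, on the line joining the free ends of the two side walls
- drawer_knob: finished turned drawer knob of pale wood, 34 mm across and 60 mm high, standing loose on a 32 mm foot among the offcuts; origin at the centre of its foot. Leave alone.
- finial: finished turned finial of pale wood, 34 mm across at the foot and 68 mm high, narrowing to a point, standing loose among the offcuts; origin at the centre of its foot. Leave alone.
- egg_cup: finished turned egg cup of pale wood, 36 mm across and 55 mm high on a thin stem, standing loose among the offcuts; origin at the centre of its foot. Leave alone. These three standing turnings swap places from run to run.
- gouge: turning gouge lying on the bench, 305 mm long and 30 mm thick, wooden handle towards its own -x, steel blade towards +x; origin on the bench under the middle of its length. Leave alone.
- mallet: wooden mallet lying on the bench, round head 70 mm in diameter and 100 mm long (its own x from 40 to 140 mm), handle from there to x = -120 mm; origin on the bench under its axis. Leave alone.
- bowl: small turned wooden bowl, 120 mm across the rim, 50 mm high, loose; origin at the centre of its underside. Leave alone.
- glue: glue bottle, 56 mm in diameter and 160 mm high, standing loose; origin at the centre of its underside. Leave alone.

How it is judged:
At the end, for the whole second after the job is handed in: each of the three discs lies flat on the bench and at rest (slower than 20 mm/s) with its whole outline inside the bay: between the side walls, before the back wall, and not more than 2 mm out past the line of the open side (y of disc_large in the frame of scrap_bay between -0.046 and 0.07 m and x of disc_large in the frame of scrap_bay between -0.11 and 0.11 m and height (world z) of each of disc_large, disc_medium, disc_small below 0.005 m and angle between each of disc_large, disc_medium, disc_small's own z axis and vertical below 0.15 rad and linear speed of each of disc_large, disc_medium, disc_small below 0.02 m/s and y of disc_medium in the frame of scrap_bay between -0.048 and 0.07 m and x of disc_medium in the frame of scrap_bay between -0.11 and 0.11 m and y of disc_small in the frame of scrap_bay between -0.05 and 0.07 m and x of disc_small in the frame of scrap_bay between -0.11 and 0.11 m); the robot touches nothing.
It fails at once if an offcut is lifted or tipped: its underside's centre rises more than 15 mm above the bench (height (world z) of any of disc_large, disc_medium, disc_small above 0.015 m).
It fails at once if a bystander (turned piece, tool, bowl or bottle) is moved more than 15 mm (distance of any of drawer_knob, finial, egg_cup, gouge, mallet, bowl, glue from where it was at the start of the episode above 0.015 m).
It also fails if it takes over 72 s, if anything falls off the work surface, if the arm or the gripper's body presses on something with over 40 N, if the wrist force passes 120 N, or if a joint passes its speed limit or range.

## Working session

There is one attempt and no reset: what is moved stays moved. The work goes in short steps, Python scripts to look and compute and a shell command to move; the robot and the scene stay as the last step left them, time stands still between calls to the robot, and variables do not carry over. Pictures are saved under pics/ and viewed, at most 10 in all, crops included, and the job is handed in when it is done.

```bash
mkdir -p pics
cat > h.py <<'E'
import numpy as np, cv2
from station import ctrl
def ray(cam,px):
    c=ctrl.calibration(cam); d=np.array([(px[0]-c['cx'])/c['fx'],(px[1]-c['cy'])/c['fy']]); u=d.copy()
    for _ in range(30): u=d/(1+c['k1']*(u@u))
    R=np.array(c['R']);t=np.array(c['t']); return -R.T@t, R.T@np.array([u[0],u[1],1])
def pt(cam,px,z=0):
    o,d=ray(cam,px); return o+d*(z-o[2])/d[2]
def proj(cam,X):
    c=ctrl.calibration(cam); p=np.array(c['R'])@np.array(X)+np.array(c['t']); u=p[:2]/p[2]; u=u*(1+c['k1']*(u@u))
    return [c['fx']*u[0]+c['cx'],c['fy']*u[1]+c['cy']]
E
python3 - <<'E'
from h import *
for n in("top","scene"):
    cv2.imwrite(f'pics/{n}0.png',ctrl.get_image(n)); print(n,pt(n,(256,192)).round(3),-np.array(ctrl.calibration(n)['R']).T@np.array(ctrl.calibration(n)['t']))
for q in "disc_large disc_medium disc_small scrap_bay bay_mouth drawer_knob finial egg_cup gouge mallet bowl glue".split():
    for r in ctrl.landmark_of("top",q)[:2]: print(q,round(r['score'],2),np.round(r['position']),pt("top",r['position']).round(3))
o=ctrl.get_obs();print(o)
E
```

```text
top [ 0.609 -0.064  0.   ] [ 0.39544069 -0.06745181  1.34227817]
scene [ 0.557 -0.076  0.   ] [0.88023476 0.26565985 0.76993326]
disc_large 0.61 [202. 220.] [0.526 0.093 0.   ]
disc_medium 0.8 [305. 188.] [ 0.622 -0.207  0.   ]
disc_small 0.5 [287. 242.] [ 0.463 -0.154  0.   ]
disc_small 0.34 [203. 220.] [0.527 0.091 0.   ]
drawer_knob 0.67 [249. 176.] [ 0.656 -0.043  0.   ]
finial 0.4 [324. 220.] [ 0.527 -0.261  0.   ]
egg_cup 0.46 [246. 244.] [ 0.456 -0.035  0.   ]
gouge 0.92 [194. 138.] [0.772 0.121 0.   ]
mallet 0.65 [319. 140.] [ 0.766 -0.252  0.   ]
mallet 0.24 [197. 137.] [0.774 0.113 0.   ]
bowl 0.58 [379. 270.] [ 0.384 -0.418  0.   ]
glue 0.69 [380. 186.] [ 0.628 -0.429  0.   ]
{'t': 0.7, 'q': array([ 1.08300972e+00,  5.26154343e-02,  1.61285613e+00,  1.37245344e-05,
        1.47599858e+00, -1.19017563e-01]), 'dq': array([1.50114337e-04, 5.36542000e-04, 7.15308273e-04, 3.04544389e-04,
       3.90314217e-05, 4.95438900e-04]), 'effort': array([-7.99493810e-04, -3.93564177e+01, -3.70362961e+01, -1.30035282e-04,
        5.92828328e-04,  1.58914213e-05]), 'tool_pos': array([0.22529915, 0.58298124, 0.23138229]), 'tool_rot': array([5.75982072e-01, 3.08831685e+00, 1.90057557e-04]), 'contact_force': array([-0.79073793, -0.11232269, -0.40290577]), 'wrist_torque': array([ 0.02198528, -0.04003496, -0.0636167 ]), 'grip_force': 0.0, 'opening': 0.08544502913358662}
```

View pics/top0.png

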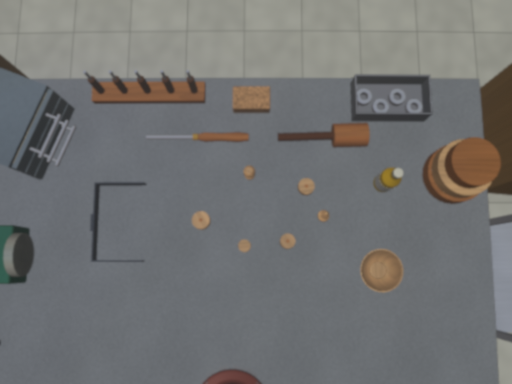

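View pics/scene0.png

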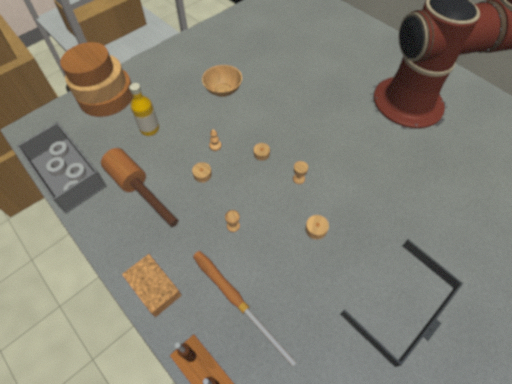

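The top view shows the bay with corners near (96,184) and (96,261) and free ends near (146,184) and (145,261), opening toward −y. Discs are at (201,220), (306,186) and (288,241). Standing pieces are at (249,172), (323,216) and (244,245). Next I'll refine these by colour.

```bash
cat >> h.py <<'E'
def blobs(im,xr=(140,345),yr=(155,265)):
    hsv=cv2.cvtColor(im,cv2.COLOR_BGR2HSV); m=((hsv[...,1]>70)&(hsv[...,2]>90)&(hsv[...,0]<30)).astype(np.uint8)
    M=np.zeros_like(m); M[yr[0]:yr[1],xr[0]:xr[1]]=m[yr[0]:yr[1],xr[0]:xr[1]]
    n,l,s,c=cv2.connectedComponentsWithStats(M)
    return [(s[i,4],s[i,:4],c[i]) for i in range(1,n) if s[i,4]>25]
E
python3 - <<'E'
from h import *
im=cv2.imread('pics/top0.png')
for a,b,c in blobs(im): print(a,b,c.round(1),pt("top",c,.02).round(4), 'bottom z0 box',pt("top",c,0).round(3))
d=(im.max(2)<75).astype(np.uint8); M=np.zeros_like(d);M[175:270,85:155]=d[175:270,85:155]
n,l,s,c=cv2.connectedComponentsWithStats(M); k=1+np.argmax(s[1:,4]);print(s[k])
ys,xs=np.nonzero(l==k); 
def edge(sel,ax):
    x,y=xs[sel],ys[sel]; P=np.array([pt("top",p,.03)[:2] for p in zip(x,y)])
    return P
up=edge((ys<195)&(xs>102),0); lo=edge((ys>250)&(xs>102),0); bk=edge((xs<103)&(ys>190)&(ys<255)&((ys<212)|(ys>232)),0)
for nme,P in(('up',up),('lo',lo)): print(nme,np.polyfit(P[:,1],P[:,0],1).round(3),P.min(0).round(3),P.max(0).round(3))
print('bk',np.polyfit(bk[:,0],bk[:,1],1).round(3),bk.min(0).round(3),bk.max(0).round(3))
o=cv2.resize(im[165:275,80:345],None,fx=3,fy=3,interpolation=cv2.INTER_CUBIC)
cv2.imwrite('pics/crop.png',o)
E
```

```text
107 [244 166  10  13] [248.7 171.9] [ 0.6646 -0.0431  0.02  ] bottom z0 box [ 0.669 -0.043  0.   ]
196 [298 179  16  16] [305.8 186.1] [ 0.6234 -0.2085  0.02  ] bottom z0 box [ 0.627 -0.211  0.   ]
88 [318 211  11  10] [322.8 215.4] [ 0.5382 -0.2565  0.02  ] bottom z0 box [ 0.54  -0.259  0.   ]
234 [192 212  18  17] [200.7 219.9] [0.5235 0.0942 0.02  ] bottom z0 box [0.525 0.097 0.   ]
156 [281 234  14  14] [287.3 240.7] [ 0.4653 -0.1542  0.02  ] bottom z0 box [ 0.466 -0.155  0.   ]
103 [239 240  11  12] [244.  245.3] [ 0.4515 -0.0308  0.02  ] bottom z0 box [ 0.452 -0.03   0.   ]
[ 92 183  52  78 416]
up [-0.003  0.628] [0.626 0.263] [0.629 0.38 ]Traceback (most recent call last):
  File "<stdin>", line 11, in <module>
IndexError: too many indices for array: array is 1-dimensional, but 2 were indexed
```

```bash
cat >> h.py <<'E'
from scipy.spatial.transform import Rotation as Ro
def go(x,y,z,psi):
    "print shift cm and turn to reach world pose (tool down, tool y at angle psi)"
    o=ctrl.get_obs(); R0=Ro.from_rotvec(o['tool_rot']); c,s=np.cos(psi),np.sin(psi)
    T=Ro.from_matrix(np.array([[-s*-1*-1*-1,c,0],[-c*-1*1,s,0],[0,0,-1.]])) if 0 else Ro.from_matrix(np.column_stack([np.cross([c,s,0],[0,0,-1]),[c,s,0],[0,0,-1]]))
    print('at',o['tool_pos'].round(4),'shift',(R0.inv().apply(np.array([x,y,z])-o['tool_pos'])*100).round(2),'turn',(R0.inv()*T).as_rotvec().round(3),'open',round(o['opening'],4),'t',round(o['t'],2))
E
python3 - <<'E'
from h import *
for p in [(96,184),(146,184),(96,261),(145,261)]: print(p,pt("top",p,.035).round(3))
for r in ctrl.landmark_of("scene","bay_mouth")[:2]+ctrl.landmark_of("scene","scrap_bay")[:1]: print(r, pt("scene",r['position']).round(3))
go(.523,.03,.12,0)
E
```

```text
(96, 184) [0.625 0.399 0.035]
(146, 184) [0.625 0.253 0.035]
(96, 261) [0.404 0.387 0.035]
(145, 261) [0.405 0.247 0.035]
{'position': [235.5, 229.0], 'score': 0.56} [ 0.662 -0.034  0.   ]
at [0.2253 0.583  0.2313] shift [-47.7  -40.85  11.13] turn [0.    0.    1.202] open 0.0853 t 0.8
```

```bash
python3 -m handwheel '[[[-6,-4,1],[0,0,0.1]],[[-12,-8,2],[0,0,0.2]],[[-18,-12,4],[0,0,0.3]],[[-23,-16,5],[0,0,0.4]],[[-28,-20,6],[0,0,0.5]]]' 0.25; python3 -c "
from h import *
go(.536,.045,.09,.23)"
```

```text
t: 1.42
tool_pos: [0.3964, 0.3253, 0.1772]
tool_rot: [1.326, 2.847, 0.001]
contact_force: [0.9, -0.8, -0.9]
opening: 0.0321
grip_force: 0.0
at [0.3964 0.3253 0.1772] shift [-30.44  -7.36   8.73] turn [0.001 0.    0.469] open 0.0321 t 1.43
```

```bash
python3 -m handwheel '[[[-6,-2,1],[0,0,0.12]],[[-12,-3.5,2.5],[0,0,0.24]],[[-18,-5,4],[0,0,0.36]],[[-24,-6.5,6],[0,0,0.47]],[[-30,-7.4,8],[0,0,0.47]]]'; python3 -m handwheel '[[[0,0,0],[0,0,0]]]'; python3 -c "
from h import *
go(.536,.045,.006,.23)"
```

```text
t: 2.05
tool_pos: [0.5299, 0.0544, 0.0998]
tool_rot: [1.95, 2.462, 0.002]
contact_force: [1.2, 0.5, 0.4]
opening: 0.0318
grip_force: 0.0
t: 2.17
tool_pos: [0.5294, 0.0531, 0.0982]
tool_rot: [-1.955, -2.457, 0.003]
contact_force: [0.4, 0.8, 0.4]
opening: 0.0324
grip_force: 0.0
at [0.5294 0.0531 0.0982] shift [-0.94  0.49  9.22] turn [-0.003 -0.    -0.003] open 0.0324 t 2.17
```

```bash
python3 -m handwheel '[[[-0.9,0.5,5],[0,0,0]],[[-0.9,0.5,8],[0,0,0]],[[-0.9,0.5,9.1],[0,0,0]],[[-0.9,0.5,9.1],[0,0,0]]]'; python3 -c "
from h import *
cv2.imwrite('pics/s1.png',ctrl.get_image('scene'))
go(.467,.33,.007,.23)"
```

```text
t: 2.68
tool_pos: [0.5358, 0.0494, 0.0089]
tool_rot: [-1.948, -2.464, 0.0]
contact_force: [0.5, -1.3, 0.2]
opening: 0.0318
grip_force: 0.0
at [0.5367 0.0493 0.0099] shift [28.92 -0.3   0.28] turn [0.002 0.    0.003] open 0.0321 t 2.73
```

View pics/s1.png

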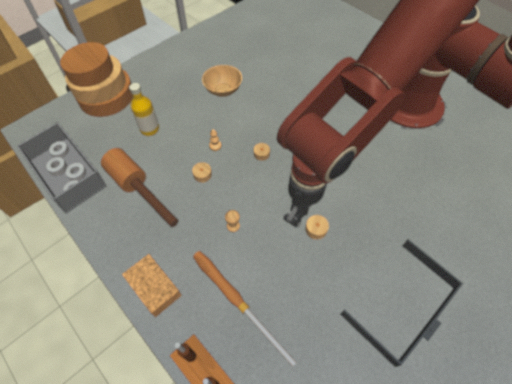

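The fingers are at (297,212), right behind the large disc at (318,225). Pushing now.

```bash
python3 -m handwheel '[[[1.5,0,0.1],[0,0,0]],[[4,0,0.2],[0,0,0]],[[7,-0.1,0.2],[0,0,0]],[[10,-0.1,0.2],[0,0,0]],[[13,-0.2,0.2],[0,0,0]]]'; python3 -m handwheel '[[[3,0,0],[0,0,0]],[[6,-0.1,0],[0,0,0]],[[9,-0.1,0],[0,0,0]],[[11.5,-0.1,0],[0,0,0]],[[13,-0.1,0],[0,0,0]]]';  python3 -m handwheel '[[[0.9,0,0],[0,0,0]],[[0.9,0,0],[0,0,0]]]'; python3 -c "
from h import *
im=ctrl.get_image('top')
for a,b,c in blobs(im,xr=(90,345)): print(a,b,pt('top',c,.02).round(3))
go(.633,-.267,.11,.17)"
```

```text
t: 3.35
tool_pos: [0.5045, 0.1769, 0.0084]
tool_rot: [1.948, 2.463, 0.003]
contact_force: [0.2, 0.4, 0.3]
opening: 0.0321
grip_force: 0.2
t: 3.98
tool_pos: [0.4732, 0.3031, 0.0081]
tool_rot: [1.947, 2.465, 0.003]
contact_force: [0.5, -0.1, -0.4]
opening: 0.0323
grip_force: 0.2
t: 4.22
tool_pos: [0.4712, 0.3102, 0.0071]
tool_rot: [1.948, 2.464, 0.001]
contact_force: [-0.1, -0.5, -0.4]
opening: 0.0321
grip_force: 0.0
107 [244 166  10  13] [ 0.665 -0.043  0.02 ]
194 [298 179  16  16] [ 0.623 -0.209  0.02 ]
592 [ 90 210  32  55] [0.48  0.373 0.02 ]
88 [318 211  11  10] [ 0.538 -0.256  0.02 ]
156 [281 234  14  14] [ 0.465 -0.154  0.02 ]
103 [239 240  11  12] [ 0.452 -0.031  0.02 ]
at [0.4712 0.3098 0.0069] shift [-59.85   2.48 -10.3 ] turn [0.    0.    0.062] open 0.0319 t 4.28
```

```bash
python3 -m handwheel '[[[-1.5,0,-1],[0,0,0]],[[-4,0,-6],[0,0,0]],[[-9,0,-10],[0,0,0]],[[-15,0.2,-11],[0,0,0]],[[-21,0.5,-11],[0,0,0]]]'; python3 -c "
from h import *
go(.640,-.256,.11,.35)"
```

```text
t: 4.9
tool_pos: [0.5259, 0.1036, 0.1197]
tool_rot: [1.948, 2.46, 0.005]
contact_force: [0.1, -0.4, -0.3]
opening: 0.0322
grip_force: 0.0
at [0.5259 0.1036 0.1197] shift [-37.62   2.87   1.03] turn [ 0.005  0.001 -0.119] open 0.0322 t 4.9
```

```bash
python3 -m handwheel '[[[-6,0.5,0],[0,0,0]],[[-12,1,0],[0,0,-0.05]],[[-18,1.5,0],[0,0,-0.1]],[[-24,2,0.5],[0,0,-0.12]],[[-30,2.5,1],[0,0,-0.12]]]';  python3 -m handwheel '[[[-5,0,0],[0,0,0]],[[-6.5,0,0],[0,0,0]],[[-6.5,0,0],[0,0,0]]]'; python3 -c "
from h import *
im=ctrl.get_image('top');cv2.imwrite('pics/t2.png',im)
for a,b,c in blobs(im,xr=(90,345)): print(a,b,pt('top',c,.02).round(3))
go(.640,-.256,.009,.35)"
```

```text
t: 5.52
tool_pos: [0.6174, -0.1833, 0.1077]
tool_rot: [1.8, 2.574, 0.0]
contact_force: [0.4, -0.2, 0.6]
opening: 0.032
grip_force: 0.0
t: 5.9
tool_pos: [0.6395, -0.242, 0.1071]
tool_rot: [-1.801, -2.574, -0.0]
contact_force: [0.4, 1.3, -0.3]
opening: 0.0321
grip_force: 0.0
2734 [263 155  82 110] [ 0.535 -0.194  0.02 ]
67 [329 155  16   8] [ 0.709 -0.307  0.02 ]
108 [244 166  10  13] [ 0.664 -0.043  0.02 ]
248 [105 232  19  17] [0.464 0.343 0.02 ]
104 [239 240  11  12] [ 0.452 -0.031  0.02 ]
at [ 0.6394 -0.2407  0.1069] shift [-1.47 -0.47  9.79] turn [-0.    -0.001  0.001] open 0.032 t 5.95
```

View pics/t2.png

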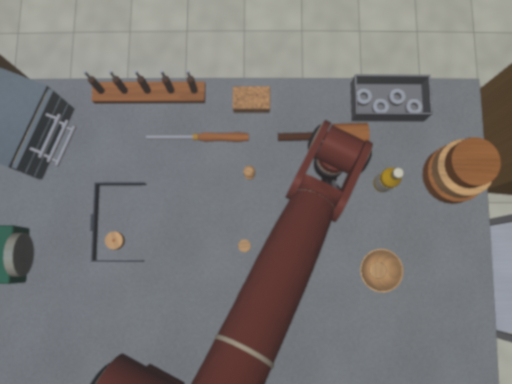

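The large disc lies in the bay at (114,240), and the arm hovers behind the medium disc.

```bash
python3 -m handwheel '[[[-1.5,-0.4,5],[0,0,0]],[[-1.5,-0.4,8],[0,0,0]],[[-1.5,-0.4,9.7],[0,0,0]],[[-1.5,-0.4,9.7],[0,0,0]]]'; python3 -c "
from h import *
go(.575,-.078,.008,.35)"
```

```text
t: 6.45
tool_pos: [0.6405, -0.2544, 0.0086]
tool_rot: [-1.795, -2.575, 0.0]
contact_force: [-0.1, 0.0, -0.7]
opening: 0.032
grip_force: 0.0
at [ 0.6405 -0.2544  0.0086] shift [18.82 -0.04  0.1 ] turn [-0.002 -0.002  0.003] open 0.032 t 6.45
```

```bash
python3 -m handwheel '[[[2,0,0],[0,0,0]],[[4,0,0],[0,0,0]],[[6.5,0,0],[0,0,0]],[[9,0,0],[0,0,0]],[[11.5,0,0],[0,0,0]]]'; python3 -m handwheel '[[[2.5,0,0],[0,0,0]],[[5,0,0],[0,0,0]],[[6.5,0,0],[0,0,0]],[[7.2,0,0],[0,0,0]],[[7.2,0,0],[0,0,0]]]'; python3 -c "
from h import *
im=ctrl.get_image('scene');cv2.imwrite('pics/s3.png',im)
go(.567,-.05,.008,0);go(.575,.305,.008,0)"
```

```text
t: 7.08
tool_pos: [0.6016, -0.1463, 0.0109]
tool_rot: [1.796, 2.576, 0.001]
contact_force: [0.3, 0.3, -0.1]
opening: 0.0322
grip_force: 0.2
t: 7.7
tool_pos: [0.577, -0.0803, 0.0098]
tool_rot: [1.798, 2.576, -0.0]
contact_force: [-0.5, -1.2, -0.4]
opening: 0.0321
grip_force: 0.0
at [ 0.5773 -0.0807  0.0099] shift [3.24 0.1  0.19] turn [0.    0.    0.352] open 0.0321 t 7.75
at [ 0.5773 -0.0807  0.0099] shift [36.29 13.08  0.18] turn [0.    0.    0.352] open 0.0321 t 7.75
```

View pics/s3.png

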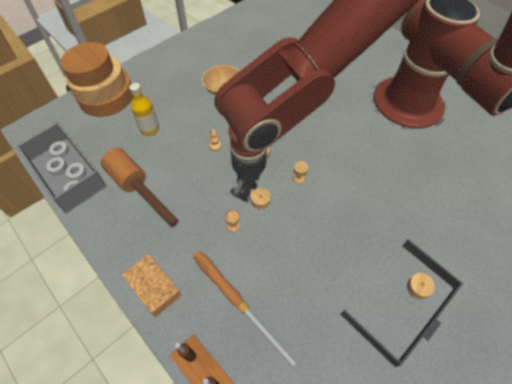

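The medium disc at (260,198) sits in the cradle, clear of the turnings at (233,218) and (300,170).

```bash
python3 -m handwheel '[[[1.95,0.2,0],[0,0,0.09]],[[4.15,0.55,0.1],[0,0,0.18]],[[6.6,1.25,0.2],[0,0,0.27]],[[8.9,2.1,0.2],[0,0,0.352]],[[11.3,2.95,0.2],[0,0,0.352]]]'; python3 -c "
from h import *
go(.577,.31,.008,0)"
```

```text
t: 8.38
tool_pos: [0.5663, 0.0356, 0.0079]
tool_rot: [2.223, 2.219, 0.0]
contact_force: [0.4, 0.7, 0.4]
opening: 0.0321
grip_force: 0.1
at [0.5663 0.0356 0.0079] shift [ 2.744e+01  1.020e+00 -1.000e-02] turn [ 0.001  0.    -0.002] open 0.0321 t 8.38
```

```bash
python3 -m handwheel '[[[3,0.1,0],[0,0,0]],[[6,0.2,0],[0,0,0]],[[9,0.3,0],[0,0,0]],[[12,0.4,0],[0,0,0]],[[15,0.5,0],[0,0,0]]]'; python3 -m handwheel '[[[3,0.1,0],[0,0,0]],[[6,0.2,0],[0,0,0]],[[9,0.3,0],[0,0,0]],[[11,0.4,0],[0,0,0]],[[12,0.4,0],[0,0,0]]]'; python3 -m handwheel '[[[0,0,0],[0,0,0]],[[-2,0,-1],[0,0,0]],[[-5,0,-6],[0,0,0]],[[-9,-0.5,-10.5],[0,0,0]],[[-15,-1.5,-10.5],[0,0,0]]]'; python3 -c "
from h import *
go(.437,-.195,.11,-.6)"
```

```text
t: 9.0
tool_pos: [0.5715, 0.186, 0.0079]
tool_rot: [2.222, 2.22, 0.0]
contact_force: [-0.0, -0.2, 0.3]
opening: 0.032
grip_force: 0.1
t: 9.62
tool_pos: [0.5752, 0.3062, 0.0078]
tool_rot: [2.221, 2.221, 0.0]
contact_force: [-0.1, -0.4, 1.0]
opening: 0.0323
grip_force: 0.2
t: 10.25
tool_pos: [0.5631, 0.1537, 0.1193]
tool_rot: [2.216, 2.217, 0.013]
contact_force: [0.0, -1.0, 0.8]
opening: 0.0324
grip_force: 0.0
at [0.5631 0.1537 0.1193] shift [-34.87 -12.64   0.76] turn [ 0.011 -0.004  0.6  ] open 0.0324 t 10.25
```

```bash
python3 -m handwheel '[[[-5,-1.5,0],[0,0,0.12]],[[-10.5,-3.5,0],[0,0,0.24]],[[-16,-5.5,0],[0,0,0.36]],[[-21.5,-7.5,0],[0,0,0.48]],[[-27,-9.5,0],[0,0,0.6]]]'; python3 -m handwheel '[[[-4.5,-0.5,0.5],[0,0,0]],[[-8,1.5,1],[0,0,0]],[[-8,1.5,1],[0,0,0]]]'; python3 -c "
from h import *
im=ctrl.get_image('top');cv2.imwrite('pics/t4.png',im)
for a,b,c in blobs(im,xr=(90,345)): print(a,b,pt('top',c,.02).round(3))
go(.437,-.195,.008,-.6)"
```

```text
t: 10.88
tool_pos: [0.4629, -0.1172, 0.1135]
tool_rot: [2.781, 1.457, 0.001]
contact_force: [0.7, -0.5, 0.4]
opening: 0.0315
grip_force: 0.0
t: 11.25
tool_pos: [0.4302, -0.1917, 0.1031]
tool_rot: [2.782, 1.457, -0.001]
contact_force: [-0.2, 0.3, 1.3]
opening: 0.0322
grip_force: 0.0
107 [244 166  10  13] [ 0.665 -0.043  0.02 ]
198 [110 195  17  15] [0.575 0.336 0.02 ]
89 [318 211  11  10] [ 0.538 -0.257  0.02 ]
355 [276 222  30  43] [ 0.455 -0.162  0.02 ]
821 [297 231  41  34] [ 0.442 -0.239  0.02 ]
248 [105 232  19  17] [0.464 0.343 0.02 ]
104 [239 240  11  12] [ 0.452 -0.031  0.02 ]
77 [335 252  10  13] [ 0.413 -0.305  0.02 ]
at [ 0.4307 -0.1903  0.1031] shift [-0.02  0.78  9.51] turn [ 0.     0.    -0.004] open 0.0318 t 11.3
```

View pics/t4.png

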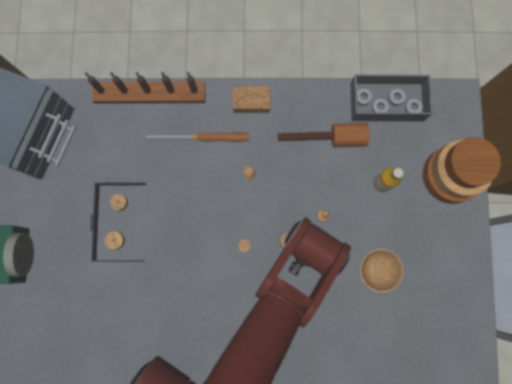

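Medium and large discs sit in the bay at (119,202) and (114,240). The turnings have not moved. Now the small disc.

```bash
python3 -m handwheel '[[[0,0.8,5],[0,0,0]],[[0,0.8,8],[0,0,0]],[[0,0.8,9.5],[0,0,0]],[[0,0.8,9.5],[0,0,0]]]'; python3 -m handwheel '[[[1.5,0,0],[0,0,0]],[[3.5,0,0],[0,0,0]],[[6,0,0],[0,0,0]],[[8.5,0,0],[0,0,0]],[[11,0,0],[0,0,0]]]';  python3 -m handwheel '[[[2.5,0,0],[0,0,0]],[[4.5,0,0],[0,0,0]],[[5.3,0,0],[0,0,0]],[[5.3,0,0],[0,0,0]]]'; python3 -c "
from h import *
im=ctrl.get_image('scene');cv2.imwrite('pics/s5.png',im)
go(.545,-.06,.008,0)"
```

```text
t: 11.8
tool_pos: [0.4379, -0.1925, 0.0073]
tool_rot: [-2.777, -1.466, 0.001]
contact_force: [-0.6, -0.2, 0.6]
opening: 0.0321
grip_force: 0.0
t: 12.42
tool_pos: [0.5028, -0.1014, 0.0098]
tool_rot: [2.776, 1.465, 0.004]
contact_force: [-0.9, -0.4, -0.4]
opening: 0.0323
grip_force: 0.1
t: 12.92
tool_pos: [0.531, -0.0584, 0.0081]
tool_rot: [2.778, 1.467, 0.0]
contact_force: [-0.8, 0.4, -0.3]
opening: 0.032
grip_force: 0.0
at [ 0.5305 -0.0588  0.0079] shift [ 0.72  1.26 -0.01] turn [-0.   0.  -0.6] open 0.0319 t 12.97
```

View pics/s5.png

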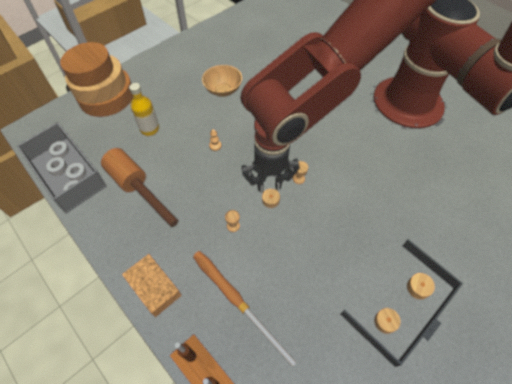

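The small disc is at (271,197) in the cradle and the egg cup at (300,172) still stands. Next I curve toward the bay.

```bash
python3 -m handwheel '[[[2.05,0.1,0],[0,0,-0.15]],[[4.3,-0.3,0],[0,0,-0.3]],[[6.5,-1,0],[0,0,-0.45]],[[8.7,-2,0],[0,0,-0.6]],[[10.7,-3.3,0],[0,0,-0.7]]]'; python3 -c "
from h import *
im=ctrl.get_image('scene');cv2.imwrite('pics/s6.png',im)
go(.526,.278,.008,.16)"
```

```text
t: 13.6
tool_pos: [0.5637, 0.048, 0.0078]
tool_rot: [2.105, 2.332, -0.0]
contact_force: [0.7, -0.3, 0.5]
opening: 0.0319
grip_force: 0.1
at [0.5634 0.0504 0.0077] shift [ 2.303e+01 -1.320e+00  1.000e-02] turn [-0.    -0.002 -0.054] open 0.032 t 13.65
```

View pics/s6.png

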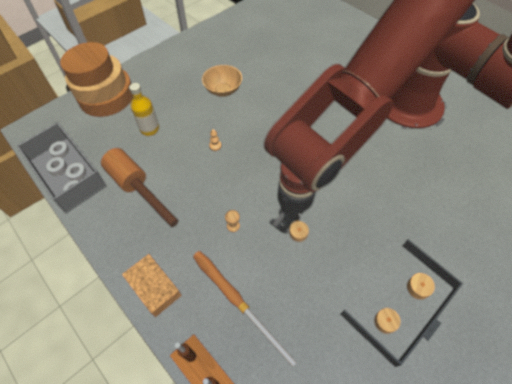

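The small disc is at (299,231), still cradled, with a clear way to the bay.

```bash
python3 -m handwheel '[[[2.5,-0.1,0],[0,0,-0.05]],[[5.5,-0.3,0],[0,0,-0.05]],[[8.5,-0.5,0],[0,0,-0.05]],[[11.5,-0.7,0],[0,0,-0.05]],[[14.5,-0.8,0],[0,0,-0.05]]]'; python3 -m handwheel '[[[3,0,0],[0,0,0]],[[5.5,0,0],[0,0,0]],[[7.5,0,0],[0,0,0]],[[8.5,0,0],[0,0,0]],[[8.5,0,0],[0,0,0]]]'; python3 -m handwheel '[[[-1.5,0,0],[0,0,0]],[[-4,0,-3],[0,0,0]],[[-9,0,-8],[0,0,0]],[[-15,0,-11],[0,0,0]],[[-21,0,-11],[0,0,0]]]';python3 -m handwheel '[[[-5,0,0],[0,0,0]],[[-7,0,0],[0,0,0]],[[-7,0,0],[0,0,0]],[[-7,0,0],[0,0,0]]]'; python3 -c "
from h import *
im=ctrl.get_image('top');cv2.imwrite('pics/t7.png',im)
for a,b,c in blobs(im,xr=(90,345)): print(a,b,pt('top',c,.02).round(3))
o=ctrl.get_obs();print(o['tool_pos'],o['t'])"
```

```text
t: 14.28
tool_pos: [0.541, 0.1914, 0.0077]
tool_rot: [2.051, 2.379, -0.001]
contact_force: [-0.5, -0.3, 0.1]
opening: 0.0319
grip_force: 0.1
t: 14.9
tool_pos: [0.5287, 0.2757, 0.0078]
tool_rot: [2.048, 2.382, -0.0]
contact_force: [0.0, -0.5, -0.2]
opening: 0.0322
grip_force: 0.0
t: 15.52
tool_pos: [0.5606, 0.0737, 0.1207]
tool_rot: [2.046, 2.378, 0.006]
contact_force: [1.1, -0.5, 0.4]
opening: 0.0319
grip_force: 0.0
t: 16.02
tool_pos: [0.5687, 0.0083, 0.1167]
tool_rot: [-2.047, -2.382, 0.0]
contact_force: [-0.3, 0.8, -0.3]
opening: 0.0322
grip_force: 0.0
2114 [181 161  73 104] [0.52  0.068 0.02 ]
891 [200 165  38  28] [0.645 0.045 0.02 ]
197 [110 195  17  15] [0.575 0.336 0.02 ]
87 [318 211  10  10] [ 0.538 -0.256  0.02 ]
161 [122 213  15  14] [0.524 0.302 0.02 ]
249 [105 232  19  17] [0.464 0.343 0.02 ]
116 [238 240  12  12] [ 0.452 -0.03   0.02 ]
[0.56876988 0.00860168 0.11671784] 16.075
```

View pics/t7.png

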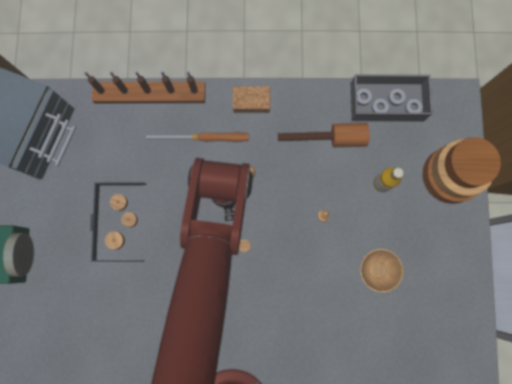

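All three discs lie inside the bay, at (119,202), (129,219) and (114,240), and the arm is clear of everything.

```bash
python3 -c "
from h import *
print(ctrl.finish_job())"
```

```text
the job is handed in; nothing more can be done
None
```

I pushed all three discs into the scrap bay and handed the job in at about 16 s. The last top picture shows each one wholly inside. The finial and egg cup measured unmoved to the end and the knob in the picture before last (the arm hid it in the final one). The tools, bowl and bottle look unmoved by eye.

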